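Clear the gate's path, lift the sagging bolt over its bent keeper and hold the gate ajar

TASK

The tall amber bottle stands where the stock locker's gate swings out, so first swap it with the low ink tin: bottle standing fully on the tin's cork coaster, tin fully on the bottle's, both upright and let go while the gate is still shut and bolted. Then take the red bolt knob, lift the sagging bolt over its bent keeper while drawing it back (do not wrench it against the keeper), and pull the self-closing gate about 30 degrees open. Finish still gripping the knob and holding the gate there with the bolt drawn, and disturb nothing else.

Things in the scene. Friction and masses are not known exactly. Their poses are not given: they have to be found in the camera images.
- locker: Open-frame wooden stock locker, 240 (x) by 330 (y) by 210 mm high, standing on the bench; its solid dark plinth is 85 mm high. Origin: centre of its underside on the bench. Its x axis points from its front to its back (roughly away from the robot), y to its left as the robot sees it, z up. The gate is in its front, front face at x = -120 mm. It is fixed but stands elsewhere and slightly turned (about z) each time.
- gate (a joint): Opening angle of the gate in rad: 0 shut, growing as the free (right, -y) edge swings out towards the robot, stop at 1.1. The wooden gate is 260 mm wide and 18 mm thick and spans heights 92 to 202 mm above the bench, so it passes over the 36 mm tin but strikes the 150 mm bottle at roughly 0.2 rad. A spring shuts it: about 0.3 N m when shut, 0.45 N m at 0.5 rad (some 2 to 3 N at the knob).
- gate_hinge (a point): A point on the gate's vertical hinge axis at the gate's left edge, 147 mm above the bench; fixed to the locker at its x = -111 mm, y = +140 mm. Its x, y, z axes turn with the gate and equal the locker's when the gate is shut.
- bolt: The sliding steel barrel bolt on the gate's front face: rod 10 mm thick running along the gate about 180 mm above the bench and 18 mm in front of the gate's front face, a collar 24 mm across and 12 mm long on its right tip, and an upright red knob. Origin: the left pivot in the worn barrel, 186 mm above the bench, 100 mm left of the knob; its -y axis points along the rod to the tip (205 mm away).
- bolt_knob (a point): Mid-height of the red knob's grip, about 233 mm above the bench while the bolt sags. The knob is an upright cylinder 22 mm across and 34 mm tall (about 215 to 249 mm above the bench) with a 25 mm cap 4 mm thick on top, on a thin stem rising from the rod; nothing nearby stands higher than 218 mm. When shut it is at the locker's x = -138 mm, y = -50 mm.
- bolt_draw (a joint): How far the bolt is drawn, in m, along the gate towards the hinge (locker's +y when the gate is shut): 0 home, stop at 0.048; it starts at 0 to 0.004. Slides with about 1 N friction and stays. While the bolt sags, its collar catches on the keeper's fork after about 0.010; beyond 0.030 the bolt is clear of the keeper and the gate can swing.
- bolt_lift (a joint): How far the bolt is tipped up about its left pivot, in rad: 0 sagging (at rest, by its weight), stop at 0.15. The knob rises 1 mm for each 0.01 rad (15 mm at most) and the tip twice that; lifting takes about 2 N at the knob. The collar clears the keeper's fork above about 0.08 rad (knob 8 mm up); let go it drops again.
- keeper: Bent brass keeper on the locker's right front post, fixed to the locker: a small tray with a fork (prongs at either side of the rod, tops 180 mm above the bench, at the locker's y = -127 to -133 mm) that hooks the bolt's collar, and a tall front cheek up to 216 mm that keeps the bolt from swinging out until it is drawn back past the locker's y = -127 mm. Origin as the locker's.
- bottle_mid (a point): Centre (half-way up) of the tall amber glass bottle: 52 mm across, 150 mm tall, narrower neck and black cap above about 95 mm, about 0.3 kg. Starts standing on coaster_gate, in the way of the gate.
- tin_mid (a point): Centre (half-way up) of the low round metal ink tin with dark red pad: 57 mm across, 36 mm tall, about 0.15 kg. Starts standing on coaster_side.
- coaster_gate: Round cork coaster, 100 mm across, 5 mm thick, fixed to the bench in front of the gate's free half (its centre some 100 mm in front of the gate). Origin: centre of its underside.
- coaster_side: Round cork coaster like the other, fixed to the bench to the left. Origin: centre of its underside. The bench half-way between the two coasters is empty (a place to set something for a moment).
- stock_a: Kraft gift box 90 by 90 by 35 mm lying in the locker. Leave alone.
- stock_b: Second such box in the locker. Leave alone.
- gift_box: Kraft gift box 120 by 120 by 45 mm on the bench to the right. Leave alone.
- twine: Spool of twine, 66 mm across, 70 mm tall, on the bench to the right. Leave alone.
- stamp: Wooden stamp block 70 by 45 by 37 mm on the bench to the left. Leave alone.
- chisel: Hand tool lying on the bench to the far left. Leave alone.
Mind the look-alikes: they are no part of the job. What is shaped like the coaster_side but blue or green is not meant.

How it is judged:
By the outcome, as a careful person would: the job done as asked, in the order asked, and still so for the second after the job is handed in, while the arm keeps its last pose, push and grip.
It also fails if it takes over 72 s, if anything falls off the work surface, if the arm or the gripper's body presses on something with over 40 N, if the wrist force passes 120 N, or if a joint passes its speed limit or range.

ROBOT

A 7-joint arm with a two-finger parallel gripper is mounted at the origin on the work surface. World frame = base frame: x ahead of the robot, y to its left, z up, the work surface at z = 0. Lengths are in m, angles in rad, forces in N, time in s.
With the tool pointing down it reaches from about 0.425 to 0.875 m from the base axis. Payload 4.7 kg.
Tool frame: the origin (TCP) lies on the centre line of the jaws, within the pads' length; the fingertips stand 17 mm ahead of it and the grasp point (between the pads) lies 2 mm behind it; z points along the fingers, y is the direction in which the jaws open and shut (so a half turn about z gives the same grasp; the last joint's range is limited). The gripper opens to 87 mm and grips with 3 to 60 N. Pads are 19 mm wide; open, the fingers measure 117 mm over their backs; the gripper's body (75 mm by 190 mm) begins 51 mm behind the grasp point.
Start: joints at [-1.112, 0.321, -0.07, 1.45, 0.023, 1.371, -0.057], TCP at [0.28, 0.587, 0.24] pointing down, gripper open.
Joint ranges: [-2.86, 2.86], [-0.3, 2.09], [-1.38, 1.24], [0.06, 2.45], [-1.56, 4.7], [0.09, 2.05], [-2.69, 2.69]. Speed limits (rad/s): [2.57, 2.57, 3.14, 3.14, 3.14, 3.14, 3.14].

INTERFACE

Orientations are given as a rotation vector (axis times angle).
In Python, from cell import env gives the robot as it stands. The module is installed in compiled form; this text tells all that it offers. Calls block until the motion is done:
- env.reach(position, orientation): joint-space move of the TCP to a pose.
- env.move_linear(position, frame=None, speed=0.15): straight line of the TCP; frame=None keeps the orientation; speed is the mean speed in m/s.
- env.move_j(angles): joint-space move.
- env.grip(opening, grasp_force=None): finger opening in m; grasp_force is the grip in N (None keeps the last); returns when the fingers have stopped.
- env.pause(seconds).
- env.inverse_kinematics(position, orientation): joint angles nearest the present ones, or None.
- env.camera(name): name is "side" or "top" or "wrist"; returns a dict with "img" (400x640x3 uint8, red, green, blue), "depth" (400x640 float32, m along the optical axis (not along the pixel's ray), 0 where there is no reading), "camera_matrix" (3x3 intrinsics, pixels), "world_to_cam" (4x4, takes a point from world to camera coordinates); the wrist camera has in their place "T_tool_cam" (4x4, takes a point from camera to tool coordinates, whose origin is the TCP and whose axes are the flange's). Camera axes: x right, y down, z forward; pixel columns grow to the right and rows downward; lengths in m; the calibration is good to about 2 mm. A picture is of the moment at which its call begins: read the wrist's pose just before it.
A pose or a line that the arm cannot do raises env.MotionError and nothing moves.
- env.close_job(): hands the job in, once; it reports no verdict.
Readings, each from a call of its own:
- env.read_time_s(): time.
- env.read_joints(): joint angles.
- env.read_dq(): joint speeds.
- env.read_joint_efforts(): joint torques, N m.
- env.read_position(): TCP position.
- env.read_ee_rot(): TCP orientation.
- env.read_contact_force(): force on the tool from outside, world axes, zero at the start.
- env.read_torque(): the same for the moment, N m.
- env.read_width(): finger opening in m.
Only numpy, scipy, OpenCV 4.12 (cv2) and the standard library are available. Lean on these libraries where they do the work, as an engineer would, in place of code of your own. Each camera call takes 0.05 s, during which the arm holds its last target. There are 200 camera calls.

## Working session

There is one attempt and no reset: what is moved stays moved. The work goes in short steps, each a Python script; the robot and the scene stay as the last script left them, time stands still between calls to the robot, and variables do not carry over. Pictures are saved under pics/ and viewed, about 8 in all and at most 12, crops included, and the job is handed in when it is done.

```bash
mkdir -p pics
cat > h.py <<'E'
import numpy as np, cv2
from cell import env
def snap(n,f):
    c=env.camera(n); cv2.imwrite('pics/'+f,c['img'][:,:,::-1]); return c
def pts(c):
    K=c['camera_matrix']; d=c['depth']; v,u=np.mgrid[:d.shape[0],:d.shape[1]]
    P=np.stack([(u-K[0,2])*d/K[0,0],(v-K[1,2])*d/K[1,1],d,np.ones_like(d)],-1)
    W=P@np.linalg.inv(c['world_to_cam']).T
    W=W[...,:3]; W[d==0]=np.nan; return W
E
python3 - <<'E'
from h import *
import pickle
D={}
for n in ['top','side']:
    D[n]=snap(n,n+'0.png'); print(n,np.linalg.inv(D[n]['world_to_cam']).round(3).tolist(),D[n]['camera_matrix'].tolist(),(D[n]['depth']>0).mean())
pickle.dump(D,open('d0.pkl','wb'))
print(env.read_time_s(),env.read_ee_rot(),env.read_width(),env.read_contact_force())
E
```

```text
top [[0.0, -0.994, 0.112, 0.454], [-1.0, 0.001, 0.009, 0.061], [-0.009, -0.112, -0.994, 1.304], [0.0, 0.0, 0.0, 1.0]] [[393.62835383337637, 0.0, 322.8944933427562], [0.0, 393.62835383337637, 202.05563771261748], [0.0, 0.0, 1.0]] 0.99612109375
side [[-0.992, -0.061, 0.109, 0.39], [-0.125, 0.542, -0.831, 1.355], [-0.009, -0.838, -0.545, 0.982], [0.0, 0.0, 0.0, 1.0]] [[470.2257604027353, 0.0, 320.075428510557], [0.0, 470.2257604027353, 199.41034895509466], [0.0, 0.0, 1.0]] 0.9961171875
0.1 [-6.92773913e-01 -3.06393308e+00  2.68899365e-03] 0.08702335628968202 [-0.42215279  0.49213421 -0.64881647]
```

View pics/top0.png

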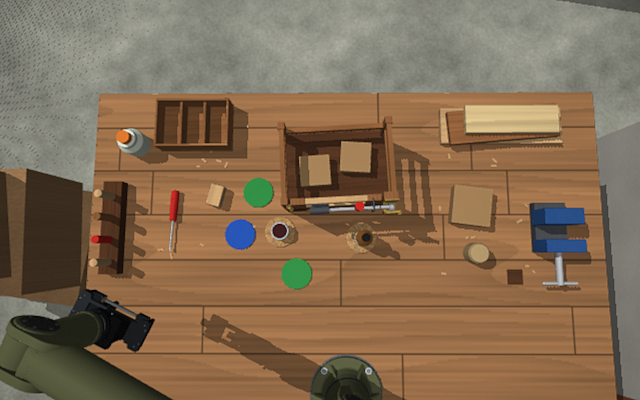

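View pics/side0.png

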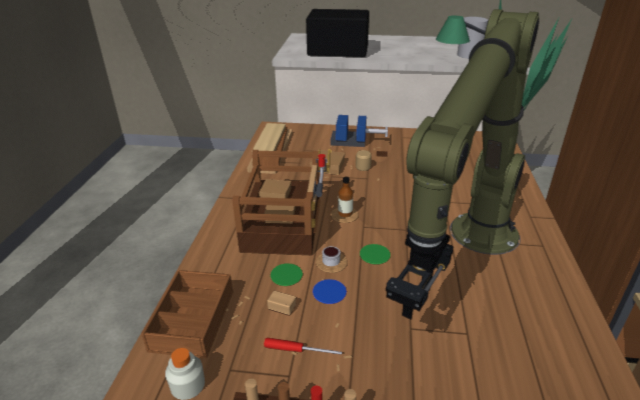

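Candidates in the top view:
- **Coasters:** the cork discs at (280,231), under the tin, and (362,237), under the bottle, are meant. The green discs (258,192) and (297,273) and the blue disc (240,234) are decoys.
- **Knob:** the red knob at (360,206) is meant. The red chisel handle (174,205) and red peg (102,240) are not.
- **Bottle:** the amber one at (363,237) is meant, not the white one with the orange cap (128,140).

Next I'll measure these.

Run:
```python
from h import *
import pickle
D=pickle.load(open('d0.pkl','rb'))
def fitc(x,y):
    A=np.c_[2*x,2*y,np.ones_like(x)];s=np.linalg.lstsq(A,x*x+y*y,rcond=None)[0]
    return s[0],s[1],np.sqrt(s[2]+s[0]**2+s[1]**2)
for n in ['top','side']:
    c=D[n];W=pts(c);img=c['img'];hsv=cv2.cvtColor(img,cv2.COLOR_RGB2HSV)
    x,y,z=W[...,0],W[...,1],W[...,2]
    fl=(z<.003)&(z>-.02); print(n,'floor z',np.nanmedian(z[fl]))
    # red knob
    m=((hsv[...,0]<6)|(hsv[...,0]>174))&(hsv[...,1]>170)&(hsv[...,2]>90)&(z>.15)&(z<.3)&(x>.3)
    print('knob',m.sum(),np.nanmean(W[m],0),np.nanmin(W[m],0),np.nanmax(W[m],0),np.argwhere(m).mean(0))
    # bottle/tin: by height within region
    for nm,(cx,cy),(z0,z1) in [('tin',(.45,.19),(.034,.055)),('bottle',(.45,-.07),(.06,.17)),('botcap',(.45,-.07),(.135,.175))]:
        m=(abs(x-cx)<.08)&(abs(y-cy)<.07)&(z>z0)&(z<z1)
        if m.sum(): print(nm,m.sum(),np.nanmedian(W[m],0).round(4),np.nanmin(W[m],0).round(4),np.nanmax(W[m],0).round(4))
    for nm,(cx,cy) in [('cs',(.45,.19)),('cg',(.45,-.07))]:
        m=(abs(x-cx)<.1)&(abs(y-cy)<.09)&(z>.003)&(z<.0075)
        if m.sum(): print(nm,m.sum(),W[m].min(0).round(4),W[m].max(0).round(4))
    m=(z>.19)&(z<.21)&(x>.45)&(x<.85)&(abs(y)<.3)
    if m.sum()>10:
        r=cv2.minAreaRect((W[m][:,:2]*1000).astype(np.float32)); print('locker top rect',r,m.sum())
big=cv2.resize(D['top']['img'][120:300,220:460],None,fx=3.3,fy=3.3,interpolation=cv2.INTER_CUBIC)
cv2.imwrite('pics/topcrop.png',big[:,:,::-1])
```

```text
top floor z -0.0004028661886934515
knob 67 [ 0.56290799 -0.02624961  0.25065908] [ 0.55088841 -0.03722999  0.17643054] [ 0.58175366 -0.01544952  0.25675437] [205.71641791 358.86567164]
tin 242 [0.5033 0.2129 0.0417] [0.4776 0.1869 0.035 ] [0.5293 0.2424 0.0477]
bottle 239 [ 0.4793 -0.048   0.1081] [ 0.4555 -0.0749  0.0628] [ 0.5046 -0.0267  0.1585]
botcap 58 [ 0.4814 -0.0512  0.1547] [ 0.4698 -0.0629  0.1395] [ 0.4902 -0.0406  0.1585]
cs 855 [0.3519 0.1016 0.003 ] [0.5477 0.2799 0.0075]
cg 635 [ 0.3523 -0.1598  0.003 ] [0.5476 0.0199 0.0075]
locker top rect ((676.8055419921875, 31.587051391601562), (282.1347961425781, 329.63507080078125), 2.939199686050415) 1659
side floor z -0.0009219265154041811
knob 76 [ 0.56668546 -0.02401249  0.2355558 ] [ 0.55549873 -0.09537191  0.18586289] [ 0.58663985 -0.0094327   0.25471726] [159.82894737 321.05263158]
tin 180 [0.5043 0.2178 0.0405] [0.4785 0.1825 0.034 ] [0.5292 0.2459 0.0453]
bottle 295 [ 0.4822 -0.0382  0.1009] [ 0.4568 -0.0635  0.0601] [ 0.5075 -0.0224  0.1575]
botcap 48 [ 0.4828 -0.0454  0.1501] [ 0.4725 -0.0605  0.1351] [ 0.4941 -0.0353  0.1575]
cs 472 [0.3502 0.1002 0.003 ] [0.5498 0.28   0.0075]
cg 193 [ 0.3508 -0.1562  0.003 ] [0.5494 0.0197 0.0074]
locker top rect ((679.38427734375, 32.99436950683594), (278.6346435546875, 338.9316711425781), 2.8892085552215576) 1272
```

View pics/topcrop.png

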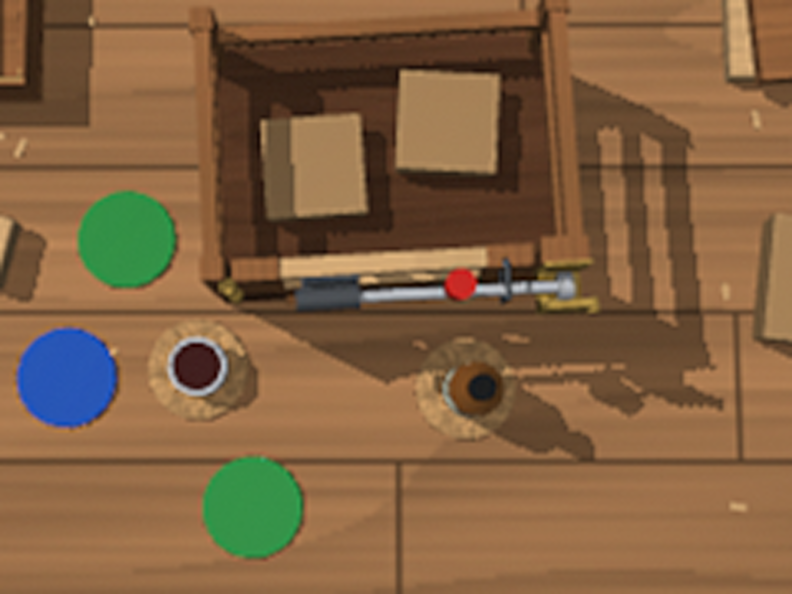

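The crop confirms the cork coasters at crop (203,370) and (466,388), with the tin and bottle on them and the red knob cap at (461,284). Next: convert these to positions and check reachability.

```bash
cat >> h.py <<'E'
from scipy.spatial.transform import Rotation as Ro
def down(yaw,roll=0.):
    """tool down; jaw (tool y) axis along world y turned by yaw, tool x = -x side; roll about the turned x axis"""
    R=np.array([[-1,0,0],[0,1,0],[0,0,-1.]])
    return (Ro.from_euler('z',yaw)*Ro.from_euler('x',roll)*Ro.from_matrix(R)).as_rotvec()
def ray(c,u,v,z):
    M=np.linalg.inv(c['world_to_cam']);d=M[:3,:3]@np.linalg.inv(c['camera_matrix'])@[u,v,1];o=M[:3,3]
    return o+d*(z-o[2])/d[2]
def stat(): print('t',round(env.read_time_s(),2),'p',env.read_position().round(4),'w',round(env.read_width(),4),'F',np.round(env.read_contact_force(),1))
E
python3 - <<'E'
from h import *
import pickle
D=pickle.load(open('d0.pkl','rb'));c=D['top']
f=lambda x,y:(220+x/3.3-.35,120+y/3.3-.35)
for n,p,z in [('cs',(203,369),.005),('cg',(466,388),.005),('tin',(197,366),.041),('botcap',(482.5,387),.155)]: print(n,ray(c,*f(*p),z).round(4))
img=c['img'].astype(int);m=(img[...,0]>150)&(img[...,1]<70)&(img[...,2]<70);m[:,:340]=0;m[:,380:]=0
v,u=np.nonzero(m);print('knob',len(u),(u.min()+u.max())/2,(v.min()+v.max())/2,u.mean(),v.mean(),ray(c,u.mean(),v.mean(),.253).round(4))
s=D['side'];i=s['img'].astype(int);m=(i[...,0]>140)&(i[...,1]<70)&(i[...,2]<70);m[:140]=0;m[180:]=0;m[:,:300]=0;m[:,340:]=0
v,u=np.nonzero(m);print('side knob',len(u),u.min(),u.max(),v.min(),v.max(),ray(s,u.mean(),v.mean(),.234).round(4))
print(env.camera('wrist')['T_tool_cam'].round(3).tolist())
y0=.05
for n,p,r in [('tin',(.503,.214,.026),down(y0)),('tmp',(.435,.08,.021),down(y0)),('tmp90',(.435,.08,.021),down(np.pi/2)),('tmp-90',(.435,.08,.021),down(-np.pi/2)),('bot',(.481,-.05,.12),down(y0)),('botflip',(.481,-.05,.12),down(y0+np.pi)),('bs',(.503,.214,.12),down(y0)),('knob',(.562,-.026,.24),down(y0)),('open',(.487,.044,.25),down(y0-.52,.1))]:
    q=env.inverse_kinematics(p,r);print(n,None if q is None else np.round(q,2))
E
```

```text
cs [0.5031 0.2102 0.005 ]
cg [ 0.4842 -0.0521  0.005 ]
tin [0.5047 0.212  0.041 ]
botcap [ 0.4816 -0.0536  0.155 ]
knob 64 359.0 206.0 359.09375 205.765625 [ 0.5625 -0.0267  0.253 ]
side knob 57 318 324 154 166 [ 0.5685 -0.0302  0.234 ]
[[-0.001, -0.967, -0.255, 0.069], [1.0, -0.0, -0.002, 0.001], [0.002, -0.255, 0.967, -0.144], [0.0, 0.0, 0.0, 1.0]]
tin [-0.58  0.31  0.15  1.93 -0.06  0.9   1.22]
tmp [-0.56  0.12  0.34  2.18 -0.05  0.84  1.43]
tmp90 [ 0.84  0.32 -1.16  2.14  0.38  0.9   2.59]
tmp-90 [-0.63  0.12  0.41  2.19 -0.07  0.84 -0.18]
bot [-0.52  0.06  0.59  2.02 -0.04  1.07  1.71]
botflip [-0.59  0.06  0.66  2.02 -0.04  1.07 -1.43]
bs [-0.59  0.19  0.16  1.86 -0.03  1.09  1.2 ]
knob [-0.48  0.14  0.53  1.69 -0.07  1.33  1.68]
open [-0.6  -0.09  0.49  1.88 -0.04  1.29  1.  ]
```

Run:
```python
from h import *
r=down(.05); r9=down(-np.pi/2)
env.reach([.504,.213,.12],r); stat()
env.move_linear([.504,.213,.026]); env.grip(.03,20); stat()
env.move_linear([.504,.213,.09]); stat()
env.reach([.435,.08,.08],r9); stat()
env.move_linear([.435,.08,.022],speed=.08); stat()
env.grip(.085); env.move_linear([.435,.08,.12],speed=.25)
env.reach([.4815,-.0515,.25],r); stat()
c=snap('wrist','w1.png'); snap('top','t1.png')
```

```text
t 1.81 p [0.5039 0.2144 0.1203] w 0.0871 F [-0.6  0.8 -0.6]
t 3.23 p [0.5041 0.213  0.0262] w 0.0555 F [-1.1 -0.4  2.1]
t 3.81 p [0.5035 0.2128 0.0894] w 0.0556 F [ 0.6  0.7 -1.5]
t 5.1 p [0.4349 0.0802 0.0797] w 0.0555 F [-0.3 -0.5 -0.8]
t 5.97 p [0.4353 0.08   0.022 ] w 0.0557 F [ 0.2  0.  -1.6]
t 8.97 p [ 0.4811 -0.0512  0.2493] w 0.0848 F [0.1 0.4 0. ]
```

View pics/w1.png

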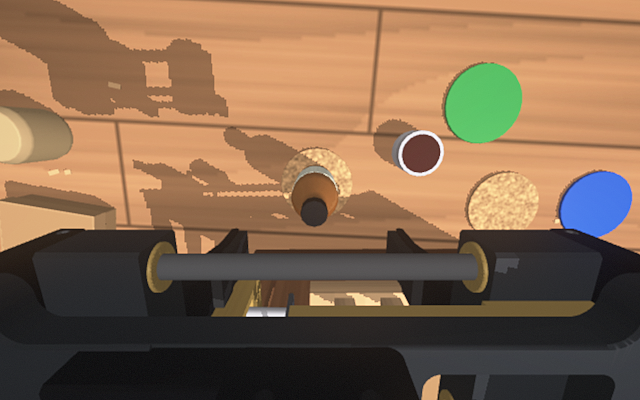

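The wrist view shows the tin upright on bare bench at (420,153), the empty side coaster at (503,205), and the bottle with its cap at (314,211) on the gate coaster (317,187). I'll use these to refine the positions.

```bash
cat >> h.py <<'E'
def wcam():
    p=env.read_position();R=Ro.from_rotvec(env.read_ee_rot()).as_matrix();c=env.camera('wrist')
    T=np.eye(4);T[:3,:3]=R;T[:3,3]=p;c['world_to_cam']=np.linalg.inv(T@c['T_tool_cam']);return c
E
python3 - <<'E'
from h import *
c=wcam();W=pts(c);x,y,z=W[...,0],W[...,1],W[...,2]
for n,u,v,h in [('cs',503,205,.005),('cg',317,187,.005),('cap',314,211,.155),('tin',420.5,153,.036)]: print(n,ray(c,u,v,h).round(4))
for z0 in np.arange(.06,.16,.008):
    m=(abs(x-.48)<.06)&(abs(y+.05)<.05)&(z>z0)&(z<z0+.008)
    if m.sum(): print(z0.round(3),m.sum(),W[m].min(0).round(4),W[m].max(0).round(4),'w',np.ptp(y[m]).round(4))
t=env.camera('top');hsv=cv2.cvtColor(t['img'],cv2.COLOR_RGB2HSV)
E
```

```text
cs [0.5043 0.2142 0.005 ]
cg [ 0.4914 -0.0506  0.005 ]
cap [ 0.4825 -0.0535  0.155 ]
tin [0.4356 0.0758 0.036 ]
0.06 34 [ 0.4582 -0.0751  0.0603] [ 0.4715 -0.0314  0.0677] w 0.0437
0.068 61 [ 0.4584 -0.0798  0.0681] [ 0.4798 -0.0295  0.076 ] w 0.0503
0.076 45 [ 0.4586 -0.0772  0.076 ] [ 0.4727 -0.031   0.084 ] w 0.0462
0.084 42 [ 0.4588 -0.0759  0.0842] [ 0.4751 -0.0306  0.092 ] w 0.0453
0.092 224 [ 0.4586 -0.0792  0.0921] [ 0.5044 -0.029   0.0999] w 0.0501
0.1 458 [ 0.4613 -0.0776  0.1   ] [ 0.5026 -0.0306  0.108 ] w 0.047
0.108 344 [ 0.4663 -0.0726  0.108 ] [ 0.4944 -0.0362  0.116 ] w 0.0365
0.116 139 [ 0.4712 -0.067   0.116 ] [ 0.4882 -0.0407  0.124 ] w 0.0263
0.124 34 [ 0.4741 -0.0638  0.1241] [ 0.4808 -0.0452  0.1318] w 0.0186
0.132 1 [ 0.4727 -0.0551  0.1396] [ 0.4727 -0.0551  0.1396] w 0.0
0.14 51 [ 0.4723 -0.0654  0.14  ] [ 0.4812 -0.0427  0.1478] w 0.0228
0.148 585 [ 0.4723 -0.0661  0.148 ] [ 0.4963 -0.0418  0.1559] w 0.0243
0.156 1 [ 0.4835 -0.0596  0.1561] [ 0.4835 -0.0596  0.1561] w 0.0
```

```bash
python3 - <<'E'
from h import *
r=down(.05)
env.grip(.06); env.move_linear([.482,-.0538,.142]); env.grip(.01,35); stat()
env.move_linear([.482,-.0538,.215],speed=.1); stat()
env.move_linear([.46,.08,.215],speed=.12); env.move_linear([.5035,.212,.215],speed=.12); stat()
snap('side','s2.png')
env.move_linear([.5035,.212,.155],speed=.1); env.move_linear([.5035,.212,.1425],speed=.04); stat()
env.grip(.05); env.pause(.2); env.move_linear([.5035,.212,.23],speed=.2); stat()
# tin
env.reach([.435,.079,.12],down(-np.pi/2)); env.grip(.085); env.move_linear([.435,.079,.022]); env.grip(.03,20); stat()
env.move_linear([.435,.079,.10]); env.reach([.486,-.0515,.10],r)
env.move_linear([.486,-.0515,.0275],speed=.08); stat()
snap('top','t3.png')
E
python3 - <<'E'
import cv2,numpy as np
a=cv2.imread('pics/s2.png')[140:320,220:420];b=cv2.imread('pics/t3.png')[150:300,220:420]
cv2.imwrite('pics/v3.png',np.hstack([cv2.resize(a,(400,360)),cv2.resize(b,(400,360))]))
E
```

```text
t 11.51 p [ 0.4821 -0.0539  0.1421] w 0.0231 F [-0.1 -1.   0.9]
t 12.39 p [ 0.4814 -0.0537  0.2142] w 0.0231 F [ 0.6 -0.3 -3.5]
t 14.98 p [0.5035 0.2109 0.2151] w 0.0231 F [ 0.1 -0.6 -3.1]
t 16.24 p [0.5033 0.2119 0.1423] w 0.0233 F [-0.4 -0.  -4.1]
t 17.8 p [0.5031 0.2119 0.2292] w 0.0502 F [-0.3  0.1  0.6]
t 21.41 p [0.4352 0.0791 0.0222] w 0.0554 F [-1.   0.3  2.2]
t 24.86 p [ 0.4863 -0.0516  0.0275] w 0.056 F [ 0.1 -0.4 -1.8]
```

View pics/v3.png

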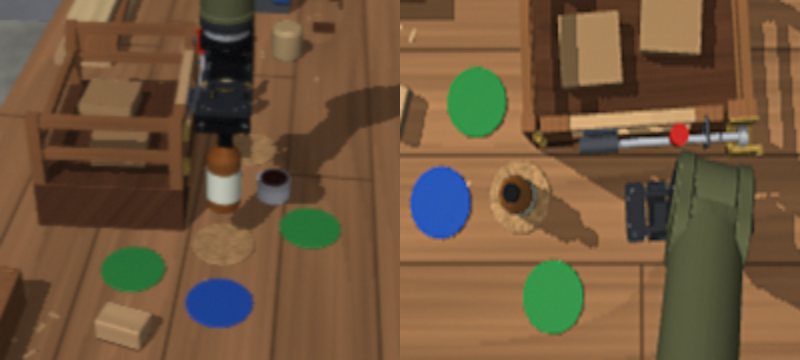

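The side crop shows the bottle carried upright, and the top crop shows it standing within the side coaster. Next I'll release the tin and look at the knob from above.

Run:
```python
from h import *
r=down(.05)
env.grip(.085); env.pause(.1); env.move_linear([.486,-.0515,.14],speed=.2); stat()
env.move_linear([.486,-.0515,.36],speed=.3); env.move_linear([.563,-.027,.36],speed=.2); env.grip(.05); env.pause(.3); stat()
c=wcam(); cv2.imwrite('pics/w4.png',c['img'][:,:,::-1]); snap('top','t4.png')
i=c['img'].astype(int);m=(i[...,0]>130)&(i[...,1]<80)&(i[...,2]<80)
n,l,s,ce=cv2.connectedComponentsWithStats(m.astype(np.uint8))
for k in range(1,n):
    if s[k,4]>80: print(s[k],ce[k],ray(c,*ce[k],.253).round(4))
W=pts(c);z=W[...,2];m=(abs(W[...,0]-.563)<.03)&(abs(W[...,1]+.027)<.03)&(z>.245)&(z<.262)
print('depth cap',m.sum(),np.median(W[m],0).round(4),W[m].min(0).round(4),W[m].max(0).round(4))
```

```text
t 26.52 p [ 0.4853 -0.0513  0.1391] w 0.0851 F [-0.8 -0.  -0.2]
t 29.12 p [ 0.563 -0.027  0.36 ] w 0.05 F [-0.2  0.7  0.8]
[304 190  25  32 192] [317.09895833 202.47916667] [ 0.5598 -0.0269  0.253 ]
[632 208   8  22 106] [636.54716981 220.98113208] [0.5628 0.2707 0.253 ]
depth cap 572 [ 0.5656 -0.028   0.2516] [ 0.5536 -0.0398  0.2473] [ 0.5784 -0.0155  0.2535]
```

View pics/w4.png

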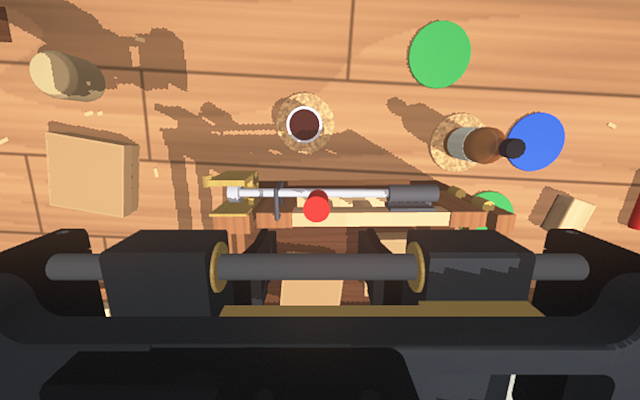

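The wrist view shows the tin centred on the gate coaster (305,123) and the bottle on the side coaster. The gate is shut and the knob cap is at (317,205). The depth extents put the knob at about (0.565, -0.028). Next: grip, lift and draw.

```bash
cat >> h.py <<'E'
Y0=.0506; TC=np.array([.565,-.0277,.237]); Rz=lambda a:Ro.from_euler('z',a).as_matrix()
HINGE=TC+Rz(Y0)@[.027,.19-.002,0]; V=np.array([0,-.1,.051])
def pose(phi,d,th):
    loc=Rz(Y0).T@(TC-HINGE)-V+[0,d,0]+Ro.from_euler('x',-th).as_matrix()@V
    return HINGE+Rz(Y0-phi)@loc, down(Y0-phi,-th)
def go(phi,d,th,speed):
    p,r=pose(phi,d,th); env.move_linear(p,frame=r,speed=speed)
    F=np.array(env.read_contact_force()); print((phi,d,th),'err',((env.read_position()-p)*1000).round(1),'F',F.round(1),'w',round(env.read_width(),4)); return np.linalg.norm(F)
E
python3 - <<'E'
from h import *
env.move_linear([*TC[:2],.29],frame=down(Y0),speed=.15); env.move_linear(TC,speed=.08); stat()
env.grip(.01,40); stat()
for s in [(0,0,.04),(0,0,.08),(0,0,.115),(0,.005,.115),(0,.012,.115),(0,.02,.115)]:
    if go(*s,.03)>15: print('STOP');break
stat(); snap('top','t5.png'); c=snap('side','s5.png')
E
python3 - <<'E'
import cv2,numpy as np
a=cv2.imread('pics/s5.png')[130:230,270:390];b=cv2.imread('pics/t5.png')[180:260,260:420]
cv2.imwrite('pics/v5.png',np.hstack([cv2.resize(a,(400,333)),cv2.resize(b,(400,333))]))
E
```

```text
t 30.65 p [ 0.5652 -0.0277  0.2373] w 0.05 F [-0.2 -0.2 -0.4]
t 31.27 p [ 0.5653 -0.0271  0.2379] w 0.0217 F [-0.8  1.6  4.5]
(0, 0, 0.04) err [0.4 1.1 0.9] F [-1.8  0.1  5.5] w 0.0212
(0, 0, 0.08) err [0.4 1.2 0.9] F [-1.3  1.4  5.8] w 0.0218
(0, 0, 0.115) err [0.5 1.1 0.9] F [-1.4 -0.1  5.3] w 0.0217
(0, 0.005, 0.115) err [0.4 0.3 1. ] F [-1.3  0.8  5.5] w 0.022
(0, 0.012, 0.115) err [0.4 0.3 0.9] F [-1.3  1.   6.1] w 0.0218
(0, 0.02, 0.115) err [0.4 0.4 0.9] F [-0.4  1.   6.9] w 0.0215
t 33.27 p [ 0.564  -0.0008  0.2491] w 0.0215 F [-0.4  1.   6.9]
```

View pics/v5.png

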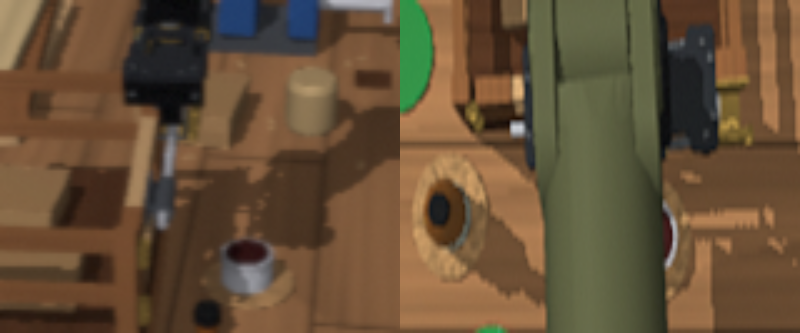

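The lift and draw passed the fork (about 0.010) with only about 1 N sideways, and the rod's left end now sticks out of the barrel at crop (517,128). I'll continue the draw and then swing the gate.

Run:
```python
from h import *
ok=True
for s,v in [((0,.03,.115),.03),((0,.0415,.115),.03)]+[((a,.0415,.1),.05) for a in (.03,.1,.2,.3,.4,.48,.535)]:
    if go(*s,v)>20: print('STOP');ok=False;break
env.pause(.3); stat(); c=snap('top','t6.png'); s=snap('side','s6.png')
W=pts(c);x,y,z=W[...,0],W[...,1],W[...,2]
# gate top edge: points z 185..212 in swing area
m=(z>.192)&(z<.206)&(x>.4)&(x<.62)&(y>-.05)&(y<.2)
L=cv2.fitLine(W[m][:,:2].astype(np.float32),cv2.DIST_HUBER,0,.001,.001).ravel();print(m.sum(),L,np.degrees(np.arctan2(L[0],L[1])))
cv2.imwrite('pics/v6.png',np.hstack([cv2.resize(s['img'][130:330,220:420],(400,400)),cv2.resize(c['img'][130:290,240:420],(400,400))])[:,:,::-1])
```

```text
(0, 0.03, 0.115) err [0.4 0.4 0.9] F [-2.   0.7  6.1] w 0.0221
(0, 0.0415, 0.115) err [0.3 0.4 0.9] F [-2.   0.5  6. ] w 0.0216
(0.03, 0.0415, 0.1) err [ 1.2 -0.2  1.2] F [1.2 0.1 5.3] w 0.0216
(0.1, 0.0415, 0.1) err [ 1.2 -0.1  1.2] F [ 1.5 -0.3  5.4] w 0.0215
(0.2, 0.0415, 0.1) err [ 1.3 -0.2  1.2] F [ 0.3 -0.1  5.8] w 0.0219
(0.3, 0.0415, 0.1) err [ 1.3 -0.2  1.2] F [ 1.4 -0.3  5.4] w 0.0215
(0.4, 0.0415, 0.1) err [ 1.4 -0.2  1.2] F [ 1.2 -0.2  4.9] w 0.0212
(0.48, 0.0415, 0.1) err [ 1.4 -0.1  1.2] F [ 1.6 -1.9  5.8] w 0.0215
(0.535, 0.0415, 0.1) err [ 1.5 -0.1  1.1] F [ 1.1 -0.7  5.2] w 0.0213
t 37.28 p [0.4945 0.0492 0.2479] w 0.0214 F [ 2.3 -0.8  5.5]
24 [0.56617904 0.8242823  0.56020296 0.13755253] 34.484207
```

View pics/v6.png

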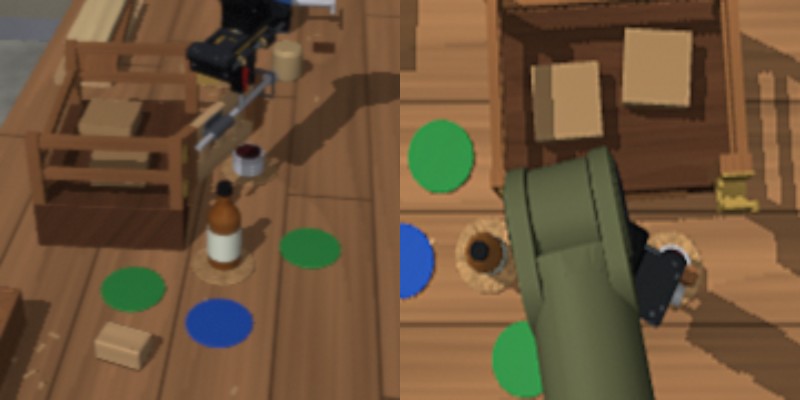

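The gate is open with the bolt rod clear of the keeper, and the bottle and tin are upright on their coasters. The 24-point angle fit from the top view is weak, so I'll check the angle with the side depth.

Run:
```python
from h import *
s=env.camera('side');W=pts(s);x,y,z=W[...,0],W[...,1],W[...,2];hsv=cv2.cvtColor(s['img'],cv2.COLOR_RGB2HSV)
u0,v0=np.meshgrid(np.arange(640),np.arange(400))
box=(u0>310)&(u0<362)&(v0>155)&(v0<215)
for n,m in [('rod grey',box&(hsv[...,1]<60)&(z>.165)&(z<.215)),('gate top',box&(hsv[...,1]>80)&(z>.19)&(z<.207))]:
    P=W[m]; L=cv2.fitLine(P[:,:2].astype(np.float32),cv2.DIST_HUBER,0,.001,.001).ravel()
    print(n,m.sum(),P.min(0).round(3),P.max(0).round(3),L.round(3),'opening deg',np.degrees(np.arctan2(L[0],L[1])%np.pi+Y0))
m=(abs(x-.503)<.06)&(abs(y-.212)<.06)&(z>.14)&(z<.16);print('bottle cap',np.median(W[m],0))
m=(abs(x-.486)<.06)&(abs(y+.05)<.06)&(z>.036)&(z<.046);print('tin top',np.median(W[m],0),W[m].min(0),W[m].max(0))
stat()
```

```text
rod grey 312 [ 0.443 -0.055  0.166] [0.559 0.165 0.215] [0.442 0.897 0.497 0.055] opening deg 29.113983
gate top 214 [ 0.445 -0.123  0.19 ] [0.615 0.18  0.206] [0.425 0.905 0.54  0.086] opening deg 28.020025
bottle cap [0.50359758 0.219031   0.15229253]
tin top [ 0.48607626 -0.04503541  0.04079631] [ 0.459392   -0.07573156  0.03602579] [ 0.51314247 -0.01890114  0.04552257]
t 37.43 p [0.4945 0.0492 0.2479] w 0.0218 F [ 1.8 -0.1  5.5]
```

Run:
```python
from h import *
env.pause(.3); stat(); env.close_job()
```

```text
t 37.73 p [0.4945 0.0492 0.2479] w 0.0217 F [ 1.5 -0.7  5.9]
the job is handed in; nothing more can be done
```

The job is done and handed in at 37.7 s. The tin and bottle were swapped while the gate was shut and bolted. Then I lifted the bolt about 11 mm at the knob and drew it back about 41 mm without it catching. I pulled the gate open and left the gripper holding it there by the knob.

**Last checks**
- **Bottle and tin:** camera views show both upright and well inside their coasters.
- **Bolt:** the sideways force while drawing stayed under about 2 N, so it did not wrench against the keeper. The grip width held steady at about 21.7 mm.
- **Gate angle:** the side camera gave 28–29° and the arm's own position gave about 30°. A 24-point fit from the top view disagreed, at about 35–37°; I treated it as noise.
- **Unexplained reading:** a steady upward force of about 5 N showed on the tool from the moment I gripped the knob. It caused no slip or catching and is far below the force limits.

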